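Set the lid press's height stop to a takeaway cup

TASK

Set the height stop of the cup-lid press to the lidded paper cup that stands under it: swing the orange clamp lever open to free the stop rod, push the rod gently down by its black knob until its rubber foot rests on the lid, then swing the clamp lever fully back to lock it there. Do not crush or shift the cup, and leave the other things on the counter alone.

Things in the scene. Friction and masses are not known exactly. Their poses are not given: they have to be found in the camera images.
- stand: The lid press, fixed on the counter: base plate 170 x 225 x 12 mm (x -85 to 85, y -75 to 150 mm), steel column (32 mm diameter) at y = +105 mm, red head on it 50 mm wide in x, y from -60 to 130 mm, underside 160 and top 190 mm above the counter. Origin: at counter height on the stop rod's vertical axis; z up. Place and yaw vary.
- stop (a joint): How far the vertical stop rod (16 mm diameter, through the head) is pushed down, m: 0 = highest, 0.055 = end of travel; starts at 0 to 0.02. Freed, it stays where it is left: 5 N of friction, its weight about 2 N, so a slow push of 3 to 4 N moves it down. Locked by the clamp it does not give way at 20 N.
- stop_knob (a point): Centre of the top face of the round black knob on the rod's top (36 mm diameter, 20 mm tall), 143 mm above the underside of the foot. Its height is 295 mm minus the value of joint stop.
- stop_foot (a point): Centre of the underside of the rod's flat rubber foot (40 mm diameter, 8 mm thick; it yields about 0.1 mm per N). Its height is 152 mm minus the value of joint stop.
- clamp (a joint): Angle of the orange clamp lever, rad: 0 = fully open (points to the stand's -x), growing counter-clockwise from above; 1.5 = end stop, fully locked (points to the stand's -y). Above about 0.75 its cam bears on the rod and it turns stiffly (up to about 5 N at the post, 2.5 N below that). It stays where left. Starts locked (1.3 to 1.48); the rod is free below 0.6, locked above 1.2.
- clamp_post (a point): Top centre of the orange upright post at the lever's end: 16 mm diameter, 85 mm from the pivot; its top is 242 mm above the counter and it stands 28 mm above the flat orange lever arm (14 mm wide, 8 mm thick, its top 214 mm above the counter).
- clamp_pivot (a point): The lever's vertical pivot axis, at the head's top face (190 mm above the counter), 30 mm to the stand's -y from the rod's axis.
- cup: Lidded white paper cup with brown sleeve, loose on the base plate under the rod: foot 56 mm diameter, 84 mm over the lid. Origin at the centre of its underside, z up. The flat top of the firm white lid (68 mm diameter) lies 100 to 112 mm above the origin, as the lid sits higher or lower, and is not measured: find it by touch. More than 15 N spoils the cup.
- cup_stack: Bystander: stack of white paper cups, 79 mm diameter, 136 mm tall, loose. Origin at the centre of its underside.
- lid_stack: Bystander: stack of three white plastic lids, 84 mm diameter, 42 mm tall, loose. Origin at the centre of its underside.
- mug: Bystander: blue ceramic mug, 82 mm diameter, 95 mm tall, loose. Origin at the centre of its underside.
- sugar_jar: Bystander: glass sugar jar, 66 mm diameter, 110 mm tall, loose. Origin at the centre of its underside.
- capsule_green: Bystander: white coffee capsule with a green top, 51 mm diameter, 45 mm tall, loose. Origin at the centre of its underside.
- capsule_orange: Bystander: white coffee capsule with an orange top, 51 mm diameter, 45 mm tall, loose. Origin at the centre of its underside.
- spoon: Bystander: steel spoon 150 mm long lying on the counter. Origin under the middle of it.
There are look-alikes about, which are no part of the job. What is shaped like the cup but pink or turquoise is not meant.

How it is judged (in metres and radians):
On the way, in this order (a step that is already met when the one before it is completed fails the run):
1. the clamp lever is swung open, so that the rod is free (value of joint clamp below 0.6 rad), for 0.1 s.
2. with the clamp open, the rod is lowered until its foot presses on the cup's lid (value of joint clamp below 0.75 rad and contact force between stop and cup above 0.5 N), for 0.1 s.
3. the clamp lever is swung back to locked with the foot still on the lid (value of joint clamp above 1.2 rad and contact force between stop and cup above 0.2 N), for 0.2 s.
At the end, for the whole second after the job is handed in: The clamp lever is locked (beyond 1.2 rad), the rod's foot still rests on the cup's lid (contact force over 0.2 N), and the cup stands upright on the base plate, at rest and within 12 mm of where it was (all of step 3 and z of cup in the frame of stand above 0.009 m and angle between cup's own z axis and vertical below 0.05 rad and distance of cup from where it was at the start of the episode below 0.012 m and linear speed of cup below 0.01 m/s); the robot touches nothing.
It fails at once if the rod presses the cup with more than 15 N (cup crushed) (contact force between stop and cup above 15 N).
It fails at once if the cup is shifted by more than 12 mm (distance of cup from where it was at the start of the episode above 0.012 m).
It fails at once if another thing on the counter is moved by more than 20 mm (distance of any of cup_stack, lid_stack, mug, sugar_jar, capsule_green, capsule_orange, spoon from where it was at the start of the episode above 0.02 m).
It also fails if it takes over 64 s, if anything falls off the work surface, if the arm or the gripper's body presses on something with over 40 N, if the wrist force passes 120 N, or if a joint passes its speed limit or range.

ROBOT

A 6-joint arm with a two-finger parallel gripper is mounted at the origin on the work surface. World frame = base frame: x ahead of the robot, y to its left, z up, the work surface at z = 0. Lengths are in m, angles in degrees, forces in N, time in s.
With the tool pointing down it reaches from about 0.35 to 0.725 m from the base axis. Payload 6 kg.
Tool frame: the origin (TCP) lies on the centre line of the jaws, within the pads' length; the fingertips stand 17 mm ahead of it and the grasp point (between the pads) lies 2 mm behind it; z points along the fingers, y is the direction in which the jaws open and shut (so a half turn about z gives the same grasp; the last joint's range is limited). The gripper opens to 85 mm and grips with 20 to 120 N. Pads are 22 mm wide; open, the fingers measure 114 mm over their backs; the gripper's body (76 mm by 85 mm) begins 54 mm behind the grasp point. The pads swing forward as they close: fully open they stand 13 mm farther back than shut.
Start: joints at [90.453, 2.303, 4.859, 0, -92.561, -19.12], TCP at [0.192, 0.568, 0.248] pointing down, gripper open.
Joint ranges: [-146.85, 146.85], [-73.84, 115.35], [-62.03, 85.46], [-188.31, 113.3], [-161.28, -10.13], [-171.36, 171.36]. Speed limits (degrees/s): [147.25, 147.25, 172.46, 180, 180, 180].

INTERFACE

Orientations are given as a 3x3 rotation matrix whose columns are the frame's x, y, z axes.
In Python, from bench import r, cams gives the robot as it stands. The module is installed in compiled form; this text tells all that it offers.
- The arm moves only by the shell command python3 -m jog 'ROWS' [FORCE]. ROWS is JSON, a list of rows, each a list of 3 entries, a list of its own where there are three numbers: the closure in counts, from 0 (fully open) to 255 (shut), then the shift along the tool's x, y, z in cm, then the turn, a rotation vector about the tool's x, y, z in rad. In form: [[fingers, [dx, dy, dz], [wx, wy, wz]], ...]. A call has 1 to 8 rows; each row shifts and turns the pose as measured when the row begins, along the tool's axes as they then stand; what a row does not reach is not made up. A row lasts 1/12 s, in which the tool goes at most 41.7 mm and 7.16 degrees, less where a joint would pass 70% of its speed; a pose out of reach is approached as far as the arm can. A call is refused whole if a number of a shift passes 4.17 or a number of a turn 0.125, either way. A call with a gripper value outside its range is refused whole. The fingers move at their own pace and stop on an object; FORCE is the grip in N (left out, the last holds). Time passes only in rows, so rows that do not move let the fingers close. It gives the time, the measured TCP pose, the force and the opening at its end, in the units of the state.
- r.state(): the state, without advancing time (a new reading comes with each control period).
- cams.grab_frame(name): name is "scene" or "top" or "wrist"; returns (picture, depth): 420x560x3 uint8, blue, green, red; 420x560 float32, m along the optical axis (not along the pixel's ray), 0 where there is no reading.
- cams.calibration(name): a dict with "K" (3x3 intrinsics, pixels), "k1" (the pictures are not rectified: a ray, as slopes to the right and down, at radius r is drawn at 1 + k1 r^2 times it, then the intrinsics apply), "cam_to_world" (4x4, takes a point from camera to world coordinates). Camera axes: x right, y down, z forward; pixel columns grow to the right and rows downward; lengths in m; the calibration is good to about 2 mm. A picture is of the moment at which its call begins: read the wrist's pose just before it. calibration takes no time and is no camera call; for the wrist camera it gives the pose at the moment of the call.
- r.job_done(): hands the job in, once; it reports no verdict.
Trained networks look in the newest picture that a camera, given by its name, has taken for a name from the list of things; names that differ only in an ending like _2 or _b are one class to them, and where a whole thing is asked for, a point or a joint stands for the part that bears it (a point fixed in the world has none). Each returns a list of dicts, best first, with "p" (0 to 1); they miss things now and then, are a little off and sometimes report something else, mostly with a low value. They report only what shows in the picture. A call takes as long as a camera call. They do not tell look-alikes from the thing itself.
- cams.spot_in(name, camera): "position" ([column, row] in pixels, amid what is visible of it).
The state is a dict: "t": time; "joints": joint angles; "dq": joint speeds; "tau": joint torques, N m; "tcp_pos": TCP position; "tool_rot": TCP orientation; "wrist_force": force on the tool from outside, world axes, zero at the start; "wrist_torque": the same for the moment, N m; "opening": opening from 0.0 (shut) to 1.0 (fully open).
Only numpy, scipy, OpenCV 4.12 (cv2) and the standard library are available. Lean on these libraries where they do the work, as an engineer would, in place of code of your own. Each camera call takes 0.05 s, during which the arm holds its last target.

## Working session

There is one attempt and no reset: what is moved stays moved. The work goes in short steps, Python scripts to look and compute and a shell command to move; the robot and the scene stay as the last step left them, time stands still between calls to the robot, and variables do not carry over. Pictures are saved under pics/ and viewed, and the job is handed in when it is done.

```bash
mkdir -p pics; cat > h.py <<'E'
import numpy as np, cv2
from bench import r, cams
def ray(cal,u,v):
    K=np.array(cal["K"]); k1=cal["k1"]
    xd=(u-K[0,2])/K[0,0]; yd=(v-K[1,2])/K[1,1]
    x,y=xd,yd
    for _ in range(20):
        s=1+k1*(x*x+y*y); x,y=xd/s,yd/s
    return np.array([x,y,1.0])
def pix2w(cal,u,v,d):
    T=np.array(cal["cam_to_world"]); return T[:3,:3]@(ray(cal,u,v)*d)+T[:3,3]
def onz(cal,u,v,z):
    T=np.array(cal["cam_to_world"]); d=T[:3,:3]@ray(cal,u,v); return T[:3,3]+d*(z-T[2,3])/d[2]
def proj(cal,P):
    T=np.array(cal["cam_to_world"]); p=T[:3,:3].T@(np.array(P)-T[:3,3]); x,y=p[0]/p[2],p[1]/p[2]
    s=1+cal["k1"]*(x*x+y*y); K=np.array(cal["K"]); return K[0,0]*x*s+K[0,2],K[1,1]*y*s+K[1,2]
E
python3 - <<'E'
from h import *
for c in ["scene","top"]:
    im,d=cams.grab_frame(c); cv2.imwrite(f"pics/{c}0.png",im); np.save(f"pics/{c}0.npy",d)
    cal=cams.calibration(c)
    print(c,np.round(np.array(cal["cam_to_world"]),3).tolist(),np.round(cal["K"],1).tolist(),cal["k1"])
    for n in ["stop_knob","clamp_post","clamp_pivot","stand","cup"]:
        for o in cams.spot_in(n,c)[:3]:
            u,v=o["position"]; dd=d[int(v),int(u)]
            print(n,round(o["p"],2),np.round([u,v]),np.round(pix2w(cal,u,v,dd),3))
print(r.state())
E
```

```text
scene [[-0.77, 0.448, -0.454, 0.995], [0.638, 0.552, -0.537, 0.485], [0.01, -0.703, -0.711, 0.784], [0.0, 0.0, 0.0, 1.0]] [[390.3, 0.0, 277.3], [0.0, 390.3, 208.8], [0.0, 0.0, 1.0]] -0.049399932099877135
stop_knob 0.64 [302. 192.] [0.595 0.087 0.264]
clamp_pivot 0.92 [319. 259.] [0.53 0.1  0.01]
clamp_pivot 0.29 [304. 190.] [0.593 0.09  0.271]
stand 0.96 [317. 261.] [0.541 0.103 0.014]
cup 0.93 [185. 288.] [0.85  0.025 0.099]
cup 0.76 [298. 248.] [0.609 0.1   0.114]
top [[0.004, -0.986, 0.165, 0.424], [-1.0, -0.002, 0.012, 0.049], [-0.012, -0.165, -0.986, 1.264], [0.0, 0.0, 0.0, 1.0]] [[486.6, 0.0, 283.0], [0.0, 486.6, 199.6], [0.0, 0.0, 1.0]] 0.013110459168094906
stop_knob 0.54 [277. 207.] [0.573 0.074 0.283]
clamp_post 0.57 [303. 206.] [0.587 0.019 0.209]
clamp_pivot 0.91 [264. 221.] [0.556 0.104 0.189]
stand 0.63 [261. 224.] [0.55  0.111 0.187]
stand 0.15 [176. 240.] [0.521 0.32  0.107]
cup 0.9 [310. 114.] [ 0.835 -0.004  0.1  ]
cup 0.87 [312. 310.] [ 0.358 -0.004  0.097]
cup 0.52 [278. 227.] [0.551 0.075 0.114]
{'t': 0.6, 'joints': array([ 9.04522531e+01,  2.30176256e+00,  4.86043702e+00,  1.55886302e-03,
       -9.25603521e+01, -1.91202078e+01]), 'dq': array([-0.00212766, -0.01031327, -0.12316683,  0.04582535,  0.14873271,
        0.03315118]), 'tau': array([-2.67193245e-04, -3.67713404e+01,  3.47286165e+01,  6.93011329e+00,
       -1.07456741e-03, -8.05983547e-06]), 'tcp_pos': array([0.19202816, 0.5684348 , 0.24829853]), 'tool_rot': array([[ 9.47389058e-01, -3.20084321e-01,  2.74104057e-05],
       [-3.20084320e-01, -9.47389058e-01, -2.90654296e-05],
       [ 3.52717067e-05,  1.87626289e-05, -9.99999999e-01]]), 'wrist_force': array([ 0.31986005,  0.38954791, -0.54222374]), 'wrist_torque': array([0.01408163, 0.00367356, 0.01768178]), 'opening': 0.999898965145513}
```

View pics/scene0.png

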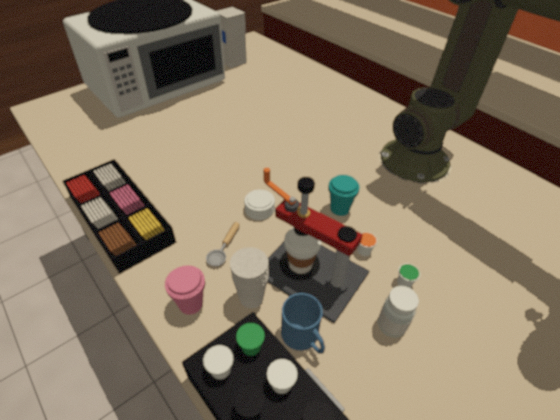

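View pics/top0.png

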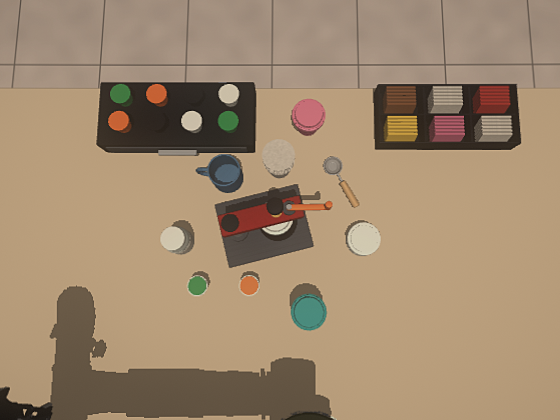

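```bash
python3 - <<'E'
import cv2
a=cv2.imread('pics/top0.png')[150:290,200:360]; cv2.imwrite('pics/topc.png',cv2.resize(a,None,fx=4.5,fy=4.2,interpolation=2))
a=cv2.imread('pics/scene0.png')[130:330,220:420]; cv2.imwrite('pics/scenec.png',cv2.resize(a,None,fx=3,fy=3,interpolation=2))
E
```

```text
(no output)
```

View pics/topc.png

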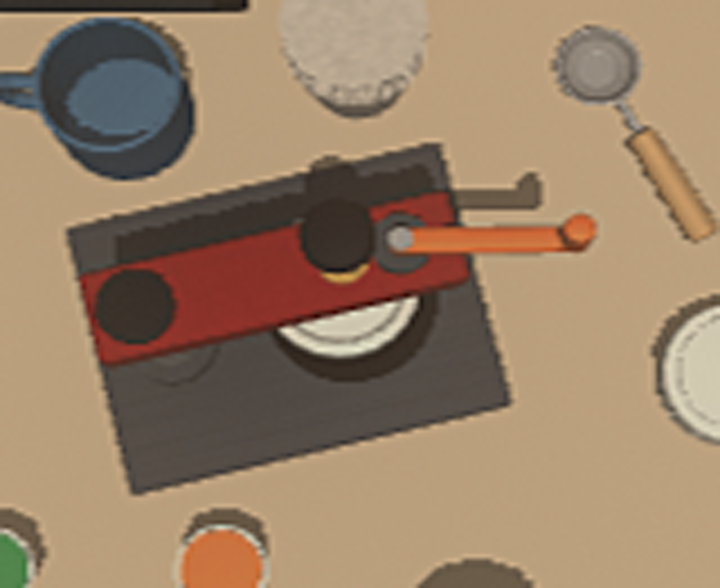

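View pics/scenec.png

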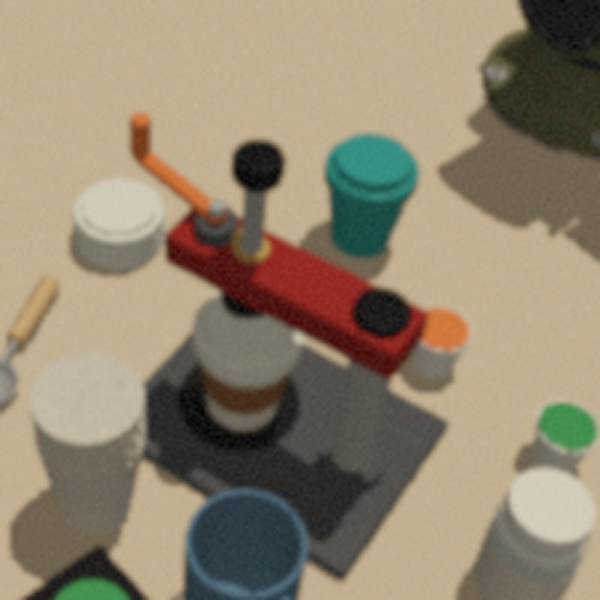

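The top view shows the press at about (265,222) with its black knob at (275,206) and orange post at (329,205). The lidded white cup is under the head at about (278,227), with its sleeve visible in the scene view at (298,250). Look-alikes for the cup: the pink one at top (308,114), the turquoise one at (309,312), and the plain cup stack at (278,155). The crop also shows a second black disc at (230,222), which is the column cap and not the knob, and the lever's brown shadow at (310,196). I choose the cup at (278,227), the knob at (275,206) and the post at (329,205). Next I'll fit the stand pose.

```bash
python3 - <<'E'
from h import *
im=cv2.imread('pics/top0.png'); d=np.load('pics/top0.npy'); cal=cams.calibration("top")
hsv=cv2.cvtColor(im,cv2.COLOR_BGR2HSV)
# points
H,W=d.shape
P=np.zeros((H,W,3))
for v in range(150,290):
    for u in range(200,360): P[v,u]=pix2w(cal,u,v,d[v,u])
sub=np.zeros((H,W),bool); sub[150:290,200:345]=1
z=P[...,2]
kn=sub&(z>.255); print("knob",kn.sum(),np.median(z[kn]),P[kn][:,:2].mean(0),(P[kn].min(0)+P[kn].max(0))/2, P[kn].max(0)-P[kn].min(0))
kt=kn&(z>np.median(z[kn])-.006);print(P[kt].mean(0))
cor=[(435,145),(68,230),(133,493),(510,405)]
C=[]
for a,b in cor:
    C.append(onz(cal,a/4.5+200,b/4.2+150,.012)[:2])
C=np.array(C); print("corners",np.round(C,4)); 
for i in range(4):
    e=C[(i+1)%4]-C[i]; print(np.linalg.norm(e),np.degrees(np.arctan2(e[1],e[0])))
# red head top
red=sub&(hsv[...,1]>120)&((hsv[...,0]<6)|(hsv[...,0]>174))&(abs(z-.19)<.008)
Q=np.array([onz(cal,u,v,.19)[:2] for v,u in np.argwhere(red)]).astype(np.float32)
print("head",cv2.minAreaRect(Q))
org=sub&(hsv[...,1]>150)&(hsv[...,0]>7)&(hsv[...,0]<16)&(z>.17)
Q=np.array([P[v,u] for v,u in np.argwhere(org)]); print("orange",len(Q))
arm=Q[abs(Q[:,2]-.214)<.008]; post=Q[Q[:,2]>.23]
print("post",len(post),post.mean(0) if len(post) else 0); 
m=arm[:,:2].mean(0); w,V=np.linalg.eigh(np.cov(arm[:,:2].T)); print("arm",m,np.degrees(np.arctan2(*V[::-1,1])), arm.min(0),arm.max(0))
E
```

```text
knob 327 0.27916059335204324 [0.5382084  0.07090744] [0.50969253 0.07201833 0.76336984] [0.17153305 0.04518886 1.00197897]
[0.5370711  0.07075114 0.53665229]
corners [[ 0.6741  0.0293]
 [ 0.62    0.2421]
 [ 0.4583  0.2008]
 [ 0.5123 -0.0133]]
0.2195213112089252 104.27276579094546
0.16687728120970718 -165.66996942701127
0.2207455474790906 -75.8506609716414
0.1673585049845738 14.748817671467677
head ((0.5677766799926758, 0.11213276535272598), (0.04972594976425171, 0.18804241716861725), 14.335708618164062)
orange 265
post 42 [ 0.57783715 -0.03032232  0.28917154]
arm [0.58539771 0.00821706] 89.75788741193983 [ 0.57780238 -0.03786922  0.20603331] [0.59171495 0.04714253 0.21862234]
```

```bash
python3 - <<'E'
from h import *
im=cv2.imread('pics/top0.png'); d=np.load('pics/top0.npy'); cal=cams.calibration("top")
kn=[];po=[]
for v in range(150,290):
    for u in range(200,345):
        if d[v,u]<.3: continue
        p=pix2w(cal,u,v,d[v,u])
        if .265<p[2]<.32: kn.append(p)
        elif p[2]>.228: po.append(p)
kn=np.array(kn);po=np.array(po);print(len(kn),kn.mean(0),np.median(kn,0),kn.min(0),kn.max(0));print(len(po),po.mean(0),po.min(0),po.max(0))
for n,p in dict(knob=(.576,.0783,.279),post=(.583,-.0358,.242),piv=(.5834,.0492,.21)).items():
    u,v=proj(cal,p); print(n,u,v); cv2.circle(im,(round(u),round(v)),2,(255,255,0),-1)
s=cv2.imread('pics/scene0.png'); c2=cams.calibration("scene")
for p in [(.576,.0783,.279),(.583,-.0358,.242),(.5834,.0492,.214)]:
    u,v=proj(c2,p); cv2.circle(s,(round(u),round(v)),2,(255,255,0),-1)
a=cv2.resize(im[150:290,200:360],None,fx=4,fy=4); b=cv2.resize(s[150:290,220:320],None,fx=4,fy=4)
cv2.imwrite('pics/chk.png',cv2.resize(np.hstack([a,b]),(800,431)))
E
```

```text
243 [0.57657186 0.07807825 0.27788357] [0.57604859 0.07802162 0.2782803 ] [0.5598057  0.06164566 0.26514733] [0.59545905 0.09461276 0.28344523]
52 [ 0.58452606 -0.03060699  0.24040177] [ 0.56162104 -0.04280018  0.22890828] [0.59302152 0.08879488 0.26275233]
knob 274.8665909256789 205.93384139850605
post 329.0992475636606 205.43856396935493
piv 289.05893950745775 207.42695590675277
```

View pics/chk.png

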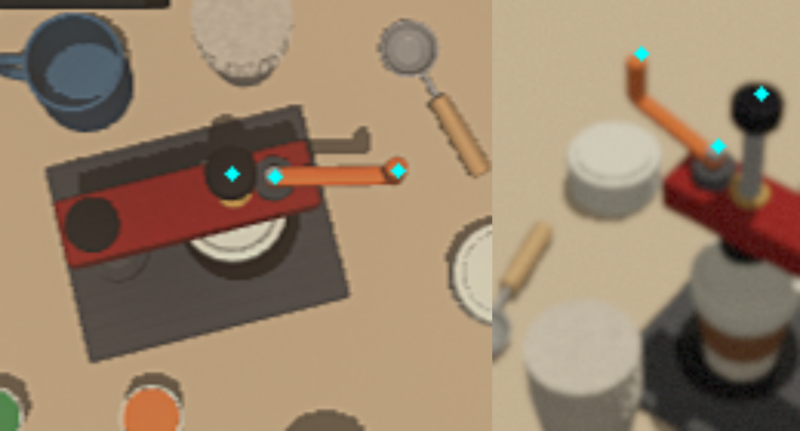

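```bash
python3 -m jog '[[0,[0,0,-4],[0,0,0]],[0,[0,0,-4],[0,0,0]],[0,[0,0,-4],[0,0,0]],[100,[3.1,2.4,-2],[0,0,0]],[100,[3.1,2.4,0],[0,0,0]],[100,[3.1,2.4,0],[0,0,0]],[100,[3.1,2.4,0],[0,0,0]],[100,[3.1,2.4,0],[0,0,0]]]' 20; python3 -m jog '[[100,[3.1,2.4,0],[0,0,0]],[100,[3.1,2.4,0],[0,0,0]],[100,[3.1,2.4,0],[0,0,0]],[100,[3.1,2.4,0],[0,0,0]],[100,[3.1,2.4,0],[0,0,0]],[100,[3.1,2.4,0],[0,0,0]],[100,[3.1,2.4,0],[0,0,0]],[100,[3.1,2.4,0],[0,0,0]]]'; python3 -m jog '[[100,[0,0,0],[0,0,0.12]],[100,[0,0,0],[0,0,0.12]],[100,[0,0,0],[0,0,0.12]],[100,[0,0,0],[0,0,0.12]],[100,[0,0,0],[0,0,0.12]],[100,[0,0,0],[0,0,0.12]],[100,[0,0,0],[0,0,0.12]],[100,[0,0,0],[0,0,0.12]]]'
```

```text
t: 1.27
tcp_pos: [0.2989, 0.4057, 0.3871]
tool_rot: [[0.95, -0.311, -0.001], [-0.311, -0.95, -0.015], [0.004, 0.015, -1.0]]
wrist_force: [1.2, 0.5, -0.7]
opening: 0.609
t: 1.93
tcp_pos: [0.4796, 0.1311, 0.3942]
tool_rot: [[0.952, -0.307, 0.005], [-0.307, -0.952, -0.008], [0.007, 0.006, -1.0]]
wrist_force: [1.1, 1.0, 0.1]
opening: 0.613
t: 2.6
tcp_pos: [0.4835, 0.1208, 0.3948]
tool_rot: [[0.258, -0.966, 0.006], [-0.966, -0.258, -0.009], [0.01, -0.003, -1.0]]
wrist_force: [-0.2, -0.6, -0.7]
opening: 0.61
```

```bash
cat >> h.py <<'E'
def go(target,ydir=None):
    s=r.state(); R=np.array(s["tool_rot"]); p=np.array(s["tcp_pos"])
    print("t",round(s["t"],2),"p",np.round(p,4),"F",np.round(s["wrist_force"],2),"op",round(s["opening"],3))
    print("shift cm",np.round(R.T@(np.array(target)-p)*100,2))
    from scipy.spatial.transform import Rotation as S
    if ydir is not None:
        a=np.radians(ydir); y=np.array([np.cos(a),np.sin(a),0]); z=np.array([0,0,-1.]); x=np.cross(y,z)
        G=np.array([x,y,z]).T; print("turn",np.round(S.from_matrix(R.T@G).as_rotvec(),3))
E
python3 -m jog '[[120,[4,-1.25,0],[0,0,0]],[120,[4,-1.25,0],[0,0,0]],[120,[4,-1.25,0],[0,0,0]],[120,[4,-1.25,0],[0,0,0]],[120,[0,0,0],[0,0,0.12]],[120,[0,0,0],[0,0,0.12]],[120,[0,0,0],[0,0,0]]]'
python3 -c "
from h import *
go((.583,-.036,.30),180)"
```

```text
t: 3.18
tcp_pos: [0.5752, -0.0258, 0.395]
tool_rot: [[0.008, -1.0, 0.004], [-1.0, -0.008, -0.008], [0.008, -0.004, -1.0]]
wrist_force: [0.6, -0.5, -0.3]
opening: 0.529
t 3.18 p [ 0.5752 -0.0258  0.395 ] F [ 0.58 -0.5  -0.35] op 0.529
shift cm [ 0.96 -0.73  9.51]
turn [-0.004 -0.008  0.008]
```

```bash
python3 -m jog '[[130,[0.95,-0.75,3],[0,0,0]],[130,[0,0,3],[0,0,0]],[130,[0,0,2.5],[0,0,0]],[130,[0,0,0],[0,0,0]],[130,[0,0,0],[0,0,0]]]'
python3 - <<'E'
from h import *
go((.583,-.036,.238),180)
im,d=cams.grab_frame("wrist"); cv2.imwrite("pics/w1.png",im); im,d=cams.grab_frame("top"); cv2.imwrite("pics/t1.png",im)
im,d=cams.grab_frame("scene"); cv2.imwrite("pics/s1.png",cv2.resize(im[80:290,180:460],None,fx=2.5,fy=2.5))
E
```

```text
t: 3.6
tcp_pos: [0.5835, -0.0359, 0.3096]
tool_rot: [[0.024, -1.0, 0.009], [-1.0, -0.024, -0.007], [0.007, -0.009, -1.0]]
wrist_force: [-0.3, 1.0, 1.0]
opening: 0.485
t 3.6 p [ 0.5835 -0.0359  0.3096] F [-0.32  1.02  1.04] op 0.485
shift cm [-0.04  0.12  7.16]
turn [-0.009 -0.007  0.024]
```

View pics/w1.png

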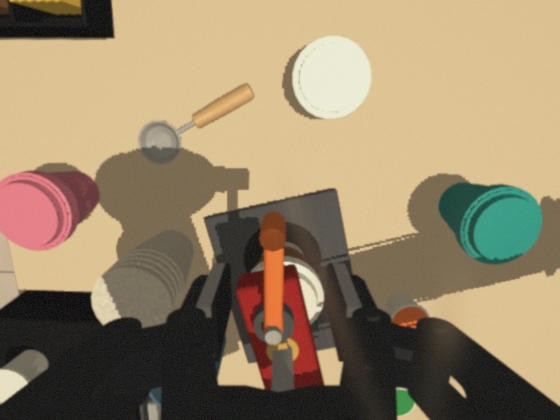

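View pics/s1.png

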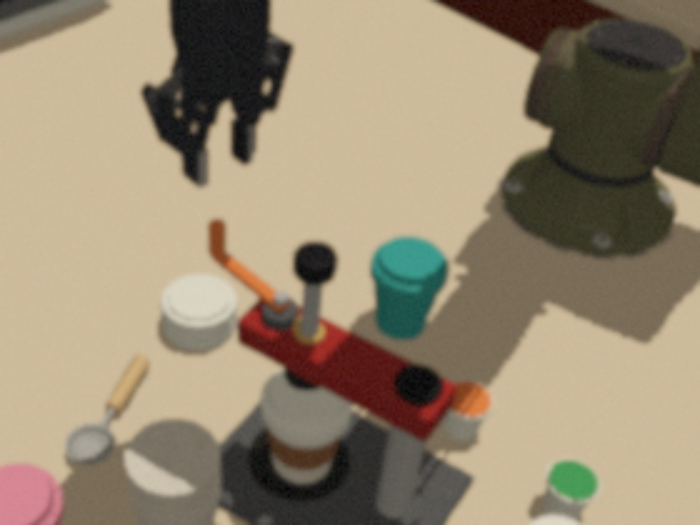

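The wrist view shows the post top at (273,225) between the fingers, at roughly (205,300) and (345,290). Both views show the knob well clear of the gripper. I'll descend around the post.

```bash
python3 -m jog '[[150,[0,0.1,2.5],[0,0,0]],[150,[0,0,2.5],[0,0,0.02]],[150,[0,0,1.5],[0,0,0]],[150,[0,0,0.5],[0,0,0]],[150,[0,0,0],[0,0,0]]]'
python3 - <<'E'
from h import *
go((.583,-.036,.238),180)
print(np.round(cams.calibration("wrist")["cam_to_world"],3))
im,d=cams.grab_frame("scene"); cv2.imwrite("pics/s2.png",cv2.resize(im[80:290,180:460],None,fx=2.5,fy=2.5))
E
```

```text
t: 4.17
tcp_pos: [0.5875, -0.035, 0.2501]
tool_rot: [[0.006, -1.0, 0.028], [-1.0, -0.006, -0.004], [0.004, -0.028, -1.0]]
wrist_force: [0.6, -1.3, 0.1]
opening: 0.412
t 4.17 p [ 0.5875 -0.035   0.2501] F [ 0.58 -1.34  0.09] op 0.412
shift cm [0.09 0.49 1.2 ]
turn [-0.028 -0.004  0.006]
[[-1.    -0.014  0.025  0.584]
 [-0.006  0.957  0.29  -0.111]
 [-0.028  0.29  -0.957  0.376]
 [ 0.     0.     0.     1.   ]]
```

View pics/s2.png

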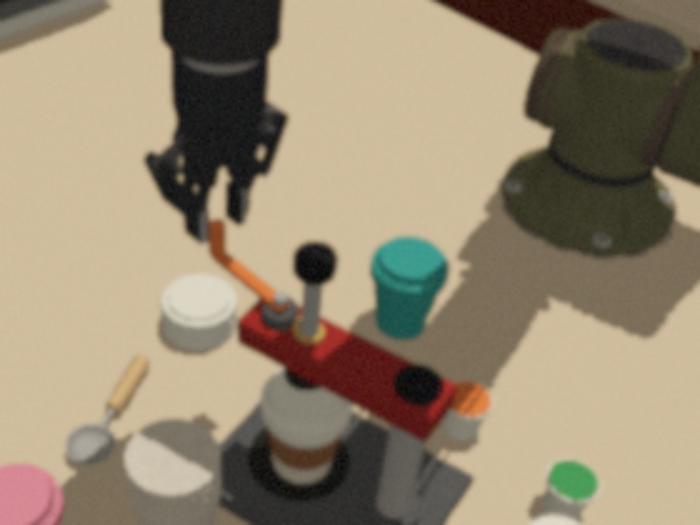

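```bash
python3 -m jog '[[165,[0.1,0.45,0.8],[-0.028,0,0]],[165,[0,0,0.4],[0,0,0]],[165,[0,0,0],[0,0,0]],[165,[0,0,0],[0,0,0]]]'
python3 - <<'E'
from h import *
go((.583,-.036,.238),180)
im,d=cams.grab_frame("wrist"); cv2.imwrite("pics/w3.png",im[180:,100:460])
E
```

```text
t: 4.55
tcp_pos: [0.5847, -0.0361, 0.243]
tool_rot: [[0.007, -1.0, 0.005], [-1.0, -0.007, -0.004], [0.004, -0.005, -1.0]]
wrist_force: [-0.1, 0.5, 0.2]
opening: 0.355
t 4.55 p [ 0.5847 -0.0361  0.243 ] F [-0.06  0.47  0.2 ] op 0.355
shift cm [-0.02  0.17  0.5 ]
turn [-0.005 -0.004  0.007]
```

View pics/w3.png

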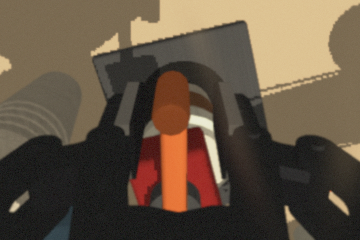

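```bash
python3 -m jog '[[165,[0,0.2,0.5],[0,0,0]],[165,[0,0.5,0.0],[0,0,0]],[165,[-0.04,0.85,0],[0,0,0.1]],[165,[-0.04,0.85,0],[0,0,0.1]],[165,[-0.04,0.85,0],[0,0,0.1]]]'
python3 - <<'E'
from h import *
p=np.array(r.state()["tcp_pos"]); c=np.array([.5834,.0492]); q=p[:2]-c
print("radius",np.linalg.norm(q),"ang",np.degrees(np.arctan2(q[1],q[0])))
a=np.arctan2(q[1],q[0])-.4; go((c[0]+.085*np.cos(a),c[1]+.085*np.sin(a),.238),np.degrees(a)-90)
E
```

```text
t: 5.02
tcp_pos: [0.5532, -0.0321, 0.2375]
tool_rot: [[-0.298, -0.955, 0.01], [-0.955, 0.298, -0.003], [-0.0, -0.011, -1.0]]
wrist_force: [2.3, 0.5, -0.1]
opening: 0.355
radius 0.08671509093853642 ang -110.39277664936921
t 5.02 p [ 0.5532 -0.0321  0.2375] F [ 2.27  0.51 -0.08] op 0.355
shift cm [-1.02  3.26 -0.08]
turn [-0.01   0.003  0.454]
```

Contact shows about 2.3 N opposing the motion, so the lever is moving. I'll continue along the arc.

```bash
python3 -m jog '[[165,[-0.1,0.85,0],[0,0,0.11]],[165,[-0.1,0.85,0],[0,0,0.11]],[165,[-0.05,0.85,0],[0,0,0.11]],[165,[-0.05,0.85,0],[0,0,0.11]],[165,[-0.05,0.85,0],[0,0,0.11]]]'
python3 - <<'E'
from h import *
p=np.array(r.state()["tcp_pos"]); c=np.array([.5834,.0492]); q=p[:2]-c
print("radius",np.linalg.norm(q),"ang",np.degrees(np.arctan2(q[1],q[0])))
a=np.radians(-163); go((c[0]+.085*np.cos(a),c[1]+.085*np.sin(a),.238),np.degrees(a)-90)
E
```

```text
t: 5.43
tcp_pos: [0.5175, -0.0071, 0.2381]
tool_rot: [[-0.771, -0.636, 0.019], [-0.636, 0.771, -0.001], [-0.014, -0.013, -1.0]]
wrist_force: [3.4, 0.0, 0.3]
opening: 0.353
radius 0.08672851882870866 ang -139.487211189791
t 5.43 p [ 0.5175 -0.0071  0.2381] F [3.39 0.05 0.33] op 0.353
shift cm [-0.82  3.41 -0.03]
turn [-0.01   0.017  0.393]
```

```bash
python3 -m jog '[[165,[-0.1,0.9,0],[0,0,0.11]],[165,[-0.1,0.9,0],[0,0,0.11]],[165,[-0.1,0.8,0],[0,0,0.11]],[165,[0,0.5,0],[0,0,0.0]],[165,[0,0,0],[0,0,0]]]'
python3 - <<'E'
from h import *
p=np.array(r.state()["tcp_pos"]); c=np.array([.5834,.0492]); q=p[:2]-c
print("radius",np.linalg.norm(q),"ang",np.degrees(np.arctan2(q[1],q[0])))
a=np.radians(-160); go((c[0]+.085*np.cos(a),c[1]+.085*np.sin(a),.238),np.degrees(a)-90)
im,d=cams.grab_frame("wrist"); cv2.imwrite("pics/w4.png",im)
im,d=cams.grab_frame("scene"); cv2.imwrite("pics/s4.png",cv2.resize(im[80:290,180:460],None,fx=2.5,fy=2.5))
E
```

```text
t: 5.85
tcp_pos: [0.5013, 0.0207, 0.2384]
tool_rot: [[-0.942, -0.334, 0.022], [-0.334, 0.942, -0.003], [-0.02, -0.01, -1.0]]
wrist_force: [0.4, 0.1, -0.2]
opening: 0.35
radius 0.0868696753083368 ang -160.82593900399078
t 5.85 p [0.5013 0.0207 0.2384] F [ 0.44  0.14 -0.21] op 0.35
shift cm [-0.19 -0.12  0.04]
turn [-0.01   0.02  -0.008]
```

View pics/w4.png

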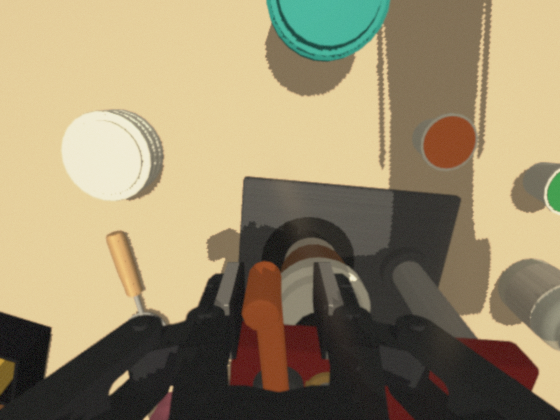

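View pics/s4.png

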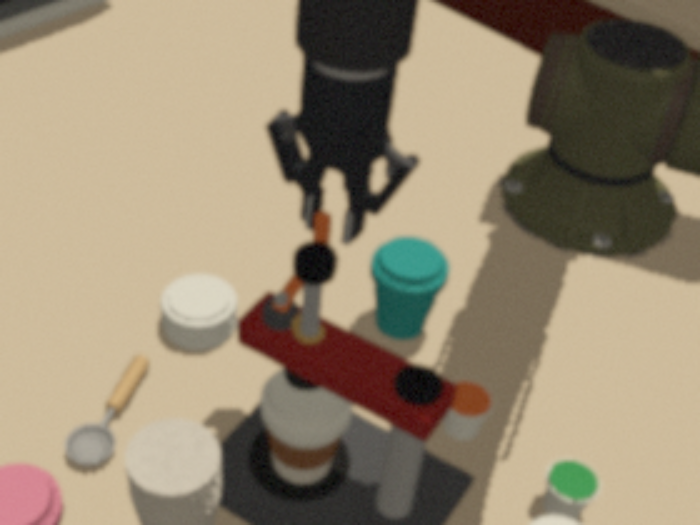

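The wrist view shows the post at (263,285) between the fingers and the lever swung to the robot side. The scene view confirms it, with the lever at about 0.18 rad, so it is open. Now I'll rise, shut the fingers and go over the knob.

```bash
python3 -m jog '[[165,[0,0,-2],[0,0,0]],[165,[0,0,-3],[0,0.02,0]],[165,[0,0,-3],[0,0,0]],[255,[0,0,-3],[0,0,0]],[255,[0,0,0],[0,0,0]],[255,[0,0,0],[0,0,0]]]' 60
python3 - <<'E'
from h import *
go((.5762,.0782,.34))
E
```

```text
t: 6.45
tcp_pos: [0.5001, 0.0197, 0.3508]
tool_rot: [[-0.938, -0.347, -0.001], [-0.347, 0.938, -0.009], [0.004, -0.008, -1.0]]
wrist_force: [-0.1, 0.3, -2.1]
opening: 0.006
t 6.45 p [0.5001 0.0197 0.3508] F [-0.09  0.28 -2.09] op 0.006
shift cm [-9.17  2.85  1.02]
```

```bash
python3 -m jog '[[255,[-3,0.95,0],[0,0,0]],[255,[-3,0.95,0],[0,0,0]],[255,[-3,0.95,0],[0,0,0]],[255,[0,0,0],[0,0,0]],[255,[0,0,0],[0,0,0]],[255,[0,0,0],[0,0,0]]]'
python3 - <<'E'
from h import *
go((.5762,.0782,.305),110.5)
im,d=cams.grab_frame("wrist"); cv2.imwrite("pics/w5.png",im)
im,d=cams.grab_frame("scene"); cv2.imwrite("pics/s5.png",cv2.resize(im[80:290,180:460],None,fx=2.5,fy=2.5))
im,d=cams.grab_frame("top"); cv2.imwrite("pics/t5.png",im)
E
```

```text
t: 6.95
tcp_pos: [0.5783, 0.079, 0.3479]
tool_rot: [[-0.935, -0.354, -0.002], [-0.354, 0.935, -0.008], [0.005, -0.007, -1.0]]
wrist_force: [-0.7, 0.7, -0.3]
opening: 0.003
t 6.95 p [0.5783 0.079  0.3479] F [-0.67  0.74 -0.27] op 0.003
shift cm [0.21 0.03 4.29]
turn [-0.007 -0.004  0.005]
```

View pics/w5.png

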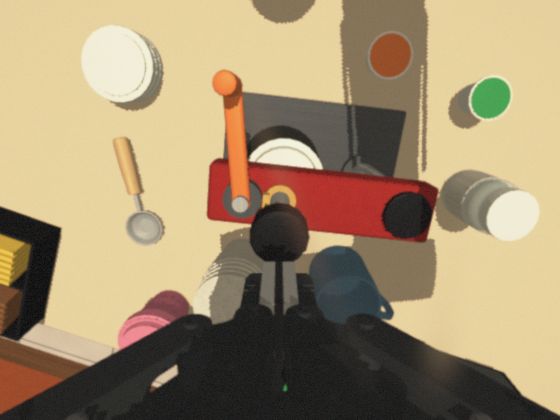

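View pics/s5.png

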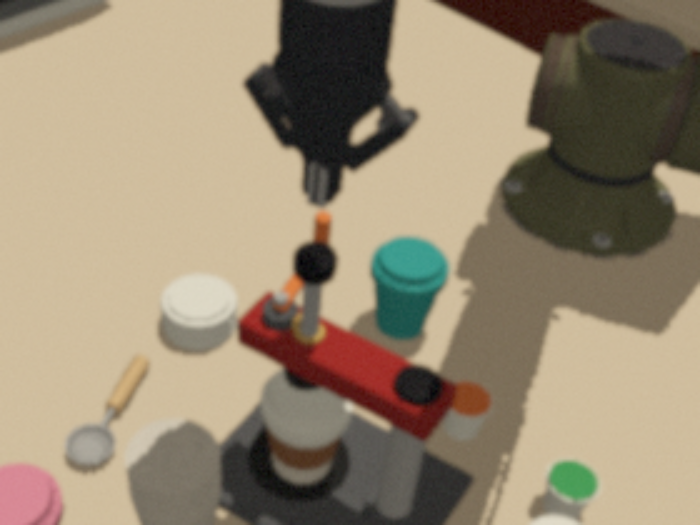

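```bash
python3 - <<'E'
from h import *
p=onz(cams.calibration("wrist"),225,82,.242); q=p[:2]-np.array([.5834,.0492]); print(p,np.linalg.norm(q),"clamp",np.arctan2(q[1],q[0])%(2*np.pi)-np.radians(194.3))
E
python3 -m jog '[[255,[0.2,0,2.5],[0,0,0]],[255,[0,0,1.5],[-0.007,-0.004,0]],[255,[0,0,0.4],[0,0,0]],[255,[0,0,0],[0,0,0]],[255,[0,0,0],[0,0,0]]]'
for i in 1 2 3 ; do python3 -m jog '[[255,[0,0,0],[0,0,0]]]' | grep -E "tcp|force"; done
```

```text
[0.50705783 0.01427145 0.242     ] 0.08395314819473255 clamp 0.17951306579472037
t: 7.52
tcp_pos: [0.5744, 0.0748, 0.3095]
tool_rot: [[-0.936, -0.353, 0.011], [-0.353, 0.936, 0.003], [-0.011, -0.001, -1.0]]
wrist_force: [-0.8, 0.4, 0.4]
opening: -0.003
tcp_pos: [0.5744, 0.0746, 0.3108]
wrist_force: [-1.0, 0.3, 0.7]
tcp_pos: [0.5745, 0.0745, 0.312]
wrist_force: [0.4, -0.1, 0.1]
tcp_pos: [0.5747, 0.0745, 0.313]
wrist_force: [-0.1, -0.8, -0.2]
```

```bash
for i in 1 2 ; do python3 -m jog '[[255,[0,0,0.2],[0,0,0]]]' | grep -E "tcp|force"; done;  for i in 1 2 ; do python3 -m jog '[[255,[0,0,0.3],[0,0,0]]]' | grep -E "tcp|force"; done; python3 -c "
from h import *
go((.5764,.0782,.30),110.5)"
```

```text
tcp_pos: [0.575, 0.0745, 0.3121]
wrist_force: [-0.1, -0.1, 0.2]
tcp_pos: [0.5752, 0.0746, 0.3104]
wrist_force: [-0.1, 0.5, -0.7]
tcp_pos: [0.5754, 0.0747, 0.3077]
wrist_force: [0.9, -0.3, -0.0]
tcp_pos: [0.5755, 0.0748, 0.3043]
wrist_force: [-0.2, 0.7, -0.7]
t 8.1 p [0.5755 0.0748 0.3043] F [-0.22  0.68 -0.72] op -0.002
shift cm [-0.2   0.29  0.44]
turn [-0.002  0.019  0.003]
```

```bash
python3 -m jog '[[255,[-0.2,0.3,0.2],[0,0.019,0]],[255,[0,0.1,0.15],[0,0,0]],[255,[0,0,0.15],[0,0,0]]]';  for i in 1 2 3 4 ; do python3 -m jog '[[255,[0,0,0.15],[0,0,0]]]' | grep -E "tcp|force"; done; python3 -c "
from h import *
go((.5764,.0782,.29),110.5)"
```

```text
t: 8.35
tcp_pos: [0.5758, 0.0796, 0.2979]
tool_rot: [[-0.936, -0.353, -0.003], [-0.353, 0.936, -0.003], [0.004, -0.002, -1.0]]
wrist_force: [-0.1, 0.7, -0.1]
opening: -0.001
tcp_pos: [0.5759, 0.0798, 0.2959]
wrist_force: [-1.3, -0.4, 2.8]
tcp_pos: [0.5759, 0.0798, 0.2948]
wrist_force: [-2.4, 0.3, 4.6]
tcp_pos: [0.5759, 0.0797, 0.2939]
wrist_force: [-0.8, 0.2, 3.7]
tcp_pos: [0.5759, 0.0798, 0.2929]
wrist_force: [-2.9, 1.1, 4.1]
t 8.68 p [0.5759 0.0798 0.2929] F [-2.88  1.09  4.1 ] op 0.003
shift cm [ 0.01 -0.16  0.29]
turn [-0.002 -0.002  0.003]
```

```bash
for i in 1 2 3 4 5 6 7; do python3 -m jog '[[255,[0,0,0.15],[0,0,0]]]' | grep -E "tcp|force" |tr '\n' ' '; echo; done
```

```text
tcp_pos: [0.5759, 0.0797, 0.2919] wrist_force: [-2.2, 2.0, 4.3] 
tcp_pos: [0.5758, 0.0797, 0.2908] wrist_force: [-1.3, 0.7, 2.9] 
tcp_pos: [0.5758, 0.0797, 0.2895] wrist_force: [-1.9, 0.1, 3.6] 
tcp_pos: [0.5758, 0.0797, 0.2881] wrist_force: [-1.6, 0.2, 3.0] 
tcp_pos: [0.5758, 0.0797, 0.2867] wrist_force: [-1.5, 0.5, 3.6] 
tcp_pos: [0.5758, 0.0797, 0.2851] wrist_force: [-2.0, -0.1, 3.4] 
tcp_pos: [0.5758, 0.0797, 0.2835] wrist_force: [-1.8, 0.8, 4.0]
```

```bash
for i in 1 2 3 4; do python3 -m jog '[[255,[0,0,0.08],[0,0,0]]]' | grep -E "tcp|force" |tr '\n' ' '; echo; done
```

```text
tcp_pos: [0.5758, 0.0797, 0.2824] wrist_force: [-1.4, 0.6, 3.3] 
tcp_pos: [0.5758, 0.0797, 0.2814] wrist_force: [-1.2, 0.6, 3.6] 
tcp_pos: [0.5758, 0.0797, 0.2804] wrist_force: [-1.8, 0.0, 3.5] 
tcp_pos: [0.5758, 0.0797, 0.2795] wrist_force: [-0.5, 0.3, 3.2]
```

```bash
for i in 1 2 3; do python3 -m jog '[[255,[0,0,0.08],[0,0,0]]]' | grep -E "tcp|force" |tr '\n' ' '; echo; done
```

```text
tcp_pos: [0.5758, 0.0797, 0.2785] wrist_force: [-1.0, 0.5, 3.6] 
tcp_pos: [0.5758, 0.0797, 0.2776] wrist_force: [-2.0, 0.6, 3.4] 
tcp_pos: [0.5759, 0.0797, 0.277] wrist_force: [-3.0, 1.6, 7.5]
```

The force jumped from 3.5 to 7.5 N as the motion slowed, which is lid contact at about 4 N. The foot is near z = 0.117, inside the expected 0.112 to 0.124. I'll hold briefly.

```bash
for i in 1 2; do python3 -m jog '[[255,[0,0,0.02],[0,0,0]]]' | grep -E "tcp|force" |tr '\n' ' '; echo; done
```

```text
tcp_pos: [0.5759, 0.0797, 0.277] wrist_force: [-1.4, 0.8, 5.9] 
tcp_pos: [0.5759, 0.0797, 0.277] wrist_force: [-2.5, 0.7, 5.0]
```

```bash
for i in 1 2; do python3 -m jog '[[255,[0,0,0.1],[0,0,0]]]' | grep -E "tcp|force" |tr '\n' ' '; echo; done
```

```text
tcp_pos: [0.5759, 0.0797, 0.2769] wrist_force: [-3.7, 2.2, 10.1] 
tcp_pos: [0.5759, 0.0797, 0.277] wrist_force: [-5.0, 0.9, 6.9]
```

Solid contact is confirmed, with a stiff rise and no further travel. I'll lift off and return to the post.

```bash
python3 -m jog '[[255,[0,0,-0.5],[0,0,0]],[255,[0,0,-2],[0,0,0]],[255,[0,0,-3],[0,0,0]],[255,[0,0,-3],[0,0,0]],[100,[0,0,0],[0,0,0]],[120,[0,0,0],[0,0,0]]]' 20
python3 - <<'E'
from h import *
go((.507,.0143,.34),114.6)
im,d=cams.grab_frame("scene"); cv2.imwrite("pics/s6.png",cv2.resize(im[80:290,180:460],None,fx=2.5,fy=2.5))
im,d=cams.grab_frame("wrist"); cv2.imwrite("pics/w6.png",im)
E
```

```text
t: 10.68
tcp_pos: [0.5755, 0.0797, 0.3597]
tool_rot: [[-0.936, -0.353, -0.004], [-0.353, 0.936, -0.004], [0.005, -0.002, -1.0]]
wrist_force: [0.5, 0.4, -2.3]
opening: 0.274
t 10.68 p [0.5755 0.0797 0.3597] F [ 0.51  0.36 -2.26] op 0.274
shift cm [ 8.71 -3.69  2.02]
turn [-0.002 -0.005 -0.069]
```

View pics/s6.png

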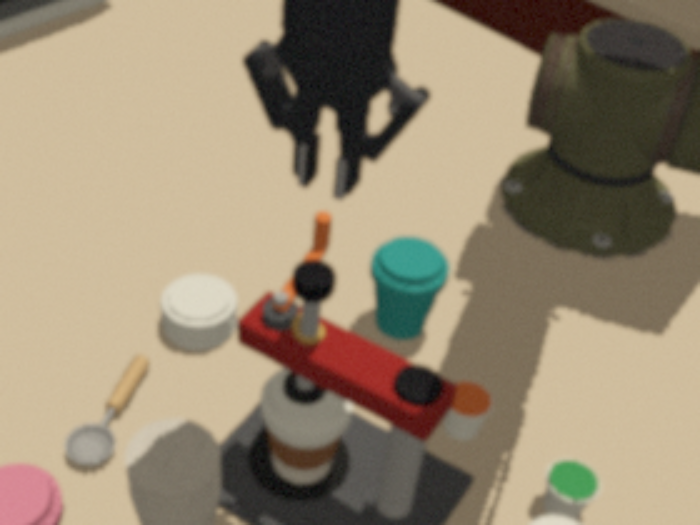

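The scene view shows the knob lowered at (315,280) and the foot resting on the lid at (303,385). The cup is upright and unmoved. Now I'll go to the post.

```bash
python3 -m jog '[[130,[3,-1.25,0],[0,0,0]],[130,[3,-1.25,0],[0,0,0]],[130,[2.8,-1.2,0],[0,0,-0.07]],[130,[0,0,0],[0,0,0]],[130,[0,0,0],[0,0,0]]]'
python3 -c "
from h import *
go((.507,.0143,.238),114.6)"
```

```text
t: 11.2
tcp_pos: [0.5033, 0.0122, 0.3507]
tool_rot: [[-0.907, -0.421, -0.018], [-0.421, 0.907, -0.009], [0.02, -0.001, -1.0]]
wrist_force: [-0.9, -0.7, 0.5]
opening: 0.487
t 11.2 p [0.5033 0.0122 0.3507] F [-0.93 -0.66  0.51] op 0.487
shift cm [-0.65  0.04 11.26]
turn [-0.001 -0.02   0.006]
```

```bash
python3 -m jog '[[130,[-0.4,0,3],[0,-0.02,0]],[130,[0,0,2.5],[0,0,0]],[130,[0,0,2],[0,0,0]],[130,[0,0,0],[0,0,0]]]'
python3 - <<'E'
from h import *
go((.507,.0143,.238),114.6)
im,d=cams.grab_frame("wrist"); cv2.imwrite("pics/w7.png",im)
E
```

```text
t: 11.53
tcp_pos: [0.5069, 0.014, 0.271]
tool_rot: [[-0.908, -0.42, 0.001], [-0.42, 0.908, 0.001], [-0.001, 0.0, -1.0]]
wrist_force: [-1.5, 0.5, -0.3]
opening: 0.49
t 11.53 p [0.5069 0.014  0.271 ] F [-1.47  0.45 -0.34] op 0.49
shift cm [-0.02  0.02  3.3 ]
turn [0.    0.001 0.004]
```

View pics/w7.png

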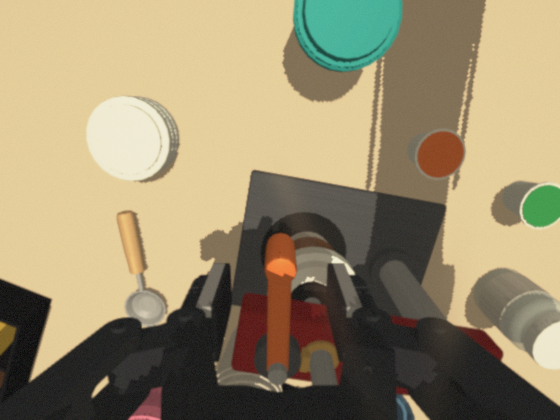

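The wrist view shows the post top at (280,240), centred between the fingertips at (215,285) and (342,285). I'll go down and narrow the gap.

```bash
python3 -m jog '[[165,[0,0,2],[0,0,0]],[165,[0,0,1],[0,0,0]],[165,[0,0,0.3],[0,0,0]],[165,[0,0,0],[0,0,0]]]'
python3 -c "
from h import *
go((.507,.0143,.238),114.6)"
```

```text
t: 11.92
tcp_pos: [0.5093, 0.0141, 0.243]
tool_rot: [[-0.908, -0.419, 0.006], [-0.42, 0.908, -0.001], [-0.005, -0.004, -1.0]]
wrist_force: [-0.2, -0.2, -0.5]
opening: 0.356
t 11.92 p [0.5093 0.0141 0.243 ] F [-0.15 -0.21 -0.46] op 0.356
shift cm [0.21 0.12 0.5 ]
turn [-0.004  0.005  0.004]
```

```bash
python3 -m jog '[[165,[0.1,-0.2,0.5],[0,0,0]],[165,[0,-0.5,0],[0,0,0]],[165,[-0.04,-0.85,0],[0,0,-0.1]],[165,[-0.04,-0.85,0],[0,0,-0.1]],[165,[-0.04,-0.85,0],[0,0,-0.1]],[165,[-0.05,-0.85,0],[0,0,-0.1]]]'
python3 - <<'E'
from h import *
p=np.array(r.state()["tcp_pos"]); c=np.array([.5834,.0492]); q=p[:2]-c
print("radius",np.linalg.norm(q),"ang",np.degrees(np.arctan2(q[1],q[0])))
a=np.arctan2(q[1],q[0])+.4; go((c[0]+.085*np.cos(a),c[1]+.085*np.sin(a),.238),np.degrees(a)-90)
E
```

```text
t: 12.42
tcp_pos: [0.5333, -0.0186, 0.2417]
tool_rot: [[-0.659, -0.752, 0.01], [-0.752, 0.659, 0.004], [-0.01, -0.005, -1.0]]
wrist_force: [-0.1, 2.4, -1.3]
opening: 0.353
radius 0.08435343061478374 ang -126.47206649263364
t 12.42 p [ 0.5333 -0.0186  0.2417] F [-0.11  2.38 -1.27] op 0.353
shift cm [-0.87 -3.25  0.39]
turn [-0.007  0.009 -0.483]
```

```bash
python3 -m jog '[[165,[-0.05,-0.85,0.3],[0,0,-0.11]],[165,[-0.05,-0.9,0.1],[0,0,-0.11]],[165,[-0.05,-0.9,0.1],[0,0,-0.11]],[165,[-0.05,-0.9,0.05],[0,0,-0.11]]]'
python3 - <<'E'
from h import *
p=np.array(r.state()["tcp_pos"]); c=np.array([.5834,.0492]); q=p[:2]-c
print("radius",np.linalg.norm(q),"ang",np.degrees(np.arctan2(q[1],q[0])))
a=np.radians(-75); go((c[0]+.085*np.cos(a),c[1]+.085*np.sin(a),.238),np.degrees(a)-90)
E
```

```text
t: 12.75
tcp_pos: [0.5661, -0.0363, 0.2396]
tool_rot: [[-0.254, -0.967, 0.013], [-0.967, 0.254, 0.008], [-0.011, -0.01, -1.0]]
wrist_force: [-1.6, 2.3, -0.5]
opening: 0.351
radius 0.08724034316105084 ang -101.42529749690397
t 12.75 p [ 0.5661 -0.0363  0.2396] F [-1.61  2.32 -0.5 ] op 0.351
shift cm [-1.33 -3.71  0.21]
turn [-0.013  0.008 -0.519]
```

```bash
python3 -m jog '[[165,[-0.1,-0.9,0.1],[0,0,-0.12]],[165,[-0.1,-0.9,0.1],[0,0,-0.12]],[165,[-0.05,-0.7,0.05],[0,0,-0.12]]]' | grep -E "tcp|force"
python3 - <<'E'
from h import *
p=np.array(r.state()["tcp_pos"]); c=np.array([.5834,.0492]); q=p[:2]-c
print("radius",np.linalg.norm(q),"ang",np.degrees(np.arctan2(q[1],q[0])))
a=np.radians(-74); go((c[0]+.085*np.cos(a),c[1]+.085*np.sin(a),.238),np.degrees(a)-90)
E
```

```text
tcp_pos: [0.5923, -0.0388, 0.2394]
wrist_force: [-3.0, 1.1, -0.4]
radius 0.08842579876262573 ang -84.24338405638198
t 13.0 p [ 0.5923 -0.0388  0.2394] F [-3.01  1.1  -0.35] op 0.356
shift cm [-0.45 -1.52  0.16]
turn [-0.013  0.006 -0.161]
```

```bash
for i in 1 2 3; do python3 -m jog '[[165,[-0.15,-0.5,0.05],[0,0,-0.05]]]' | grep -E "tcp|force"|tr '\n' ' ';echo; done
python3 - <<'E'
from h import *
p=np.array(r.state()["tcp_pos"]); c=np.array([.5834,.0492]); q=p[:2]-c
print("radius",np.linalg.norm(q),"ang",np.degrees(np.arctan2(q[1],q[0])))
a=np.radians(-74); go((c[0]+.085*np.cos(a),c[1]+.085*np.sin(a),.238),np.degrees(a)-90)
E
```

```text
tcp_pos: [0.5973, -0.0377, 0.2393] wrist_force: [-3.2, -2.6, -0.4] 
tcp_pos: [0.6019, -0.0366, 0.2394] wrist_force: [-3.3, -3.3, -0.8] 
tcp_pos: [0.6064, -0.0352, 0.2394] wrist_force: [-3.6, -2.6, -0.6] 
radius 0.08751214018456432 ang -74.74052326023298
t 13.25 p [ 0.6064 -0.0352  0.2394] F [-3.56 -2.62 -0.58] op 0.351
shift cm [-0.25 -0.11  0.14]
turn [-0.009  0.003 -0.001]
```

```bash
for i in 1 2 3; do python3 -m jog '[[165,[-0.1,-0.3,0.05],[0,0,-0.03]]]' | grep -E "tcp|force"|tr '\n' ' ';echo; done
python3 - <<'E'
from h import *
go((.605,-.035,.238),196)
im,d=cams.grab_frame("wrist"); cv2.imwrite("pics/w8.png",im)
E
```

```text
tcp_pos: [0.6091, -0.0345, 0.2394] wrist_force: [-2.3, -0.3, 0.3] 
tcp_pos: [0.6101, -0.034, 0.2392] wrist_force: [-17.5, 0.1, 3.8] 
tcp_pos: [0.61, -0.0335, 0.2391] wrist_force: [-16.0, -0.7, 3.8] 
t 13.5 p [ 0.61   -0.0335  0.2391] F [-16.02  -0.71   3.8 ] op 0.352
shift cm [-0.05  0.52  0.11]
turn [0.006 0.001 0.093]
```

View pics/w8.png

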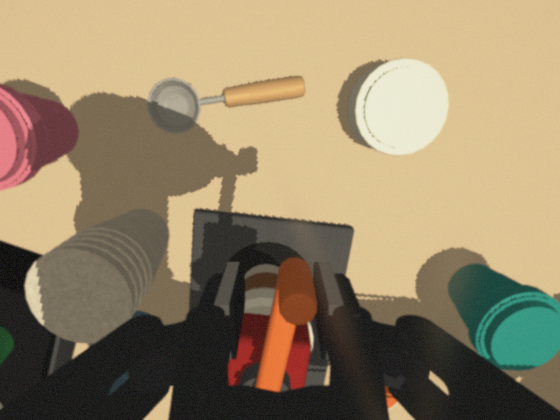

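The force jumped to 17 N at the end stop, so the lever is fully locked. I'll back off about 6 mm so the post is free, then rise straight up.

```bash
python3 -m jog '[[165,[0,0.4,0],[0,0,0]],[165,[0,0.2,0],[0,0,0]],[165,[0,0,-1],[0,0,0]],[165,[0,0,-3],[0,0,0]],[165,[0,0,-4],[0,0,0]],[165,[0,0,-4],[0,0,0]],[165,[3,0,-1],[0,0,0]],[165,[3,0,0],[0,0,0]]]'
python3 -m jog '[[165,[3,0,0],[0,0,0]],[165,[3,0,0],[0,0,0]],[165,[0,0,0],[0,0,0]],[165,[0,0,0],[0,0,0]]]'
python3 - <<'E'
from h import *
cal=cams.calibration("top")
im,d=cams.grab_frame("top"); cv2.imwrite("pics/t9.png",im)
kn=[]
for v in range(150,290):
    for u in range(200,345):
        if d[v,u]<.3: continue
        p=pix2w(cal,u,v,d[v,u])
        if .25<p[2]<.30: kn.append(p)
print(len(kn),np.median(kn,0) if kn else 0)
im2,d=cams.grab_frame("scene"); s=cv2.resize(im2[80:290,180:460],None,fx=2.5,fy=2.5); cv2.imwrite("pics/s9.png",s)
a=cv2.imread('pics/scene0.png')
cv2.imwrite("pics/cmp.png",np.hstack([cv2.resize(x[150:330,220:380],(400,450)) for x in (a,im2)]))
E
```

```text
t: 14.22
tcp_pos: [0.6266, -0.0919, 0.3812]
tool_rot: [[0.369, -0.929, -0.001], [-0.929, -0.369, -0.002], [0.002, 0.002, -1.0]]
wrist_force: [0.7, 0.1, -0.4]
opening: 0.353
t: 14.55
tcp_pos: [0.6516, -0.1556, 0.3885]
tool_rot: [[0.365, -0.931, 0.011], [-0.931, -0.365, -0.004], [0.008, -0.008, -1.0]]
wrist_force: [0.6, 0.1, 0.4]
opening: 0.349
1 [0.57288849 0.09537742 0.25687737]
```

View pics/cmp.png

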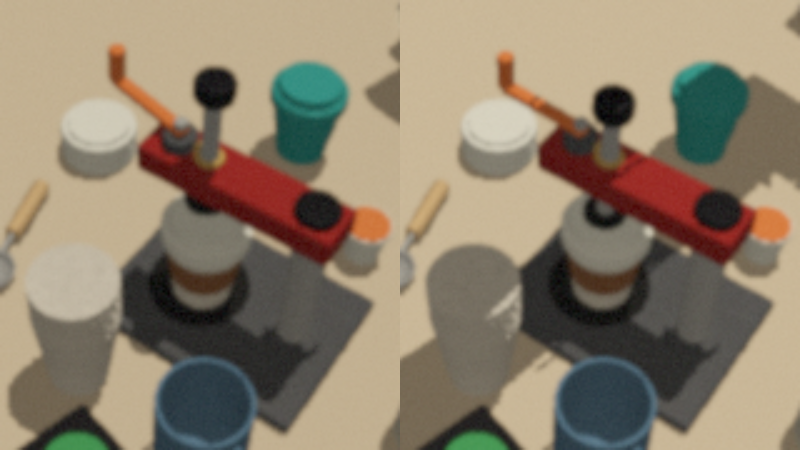

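View pics/t9.png

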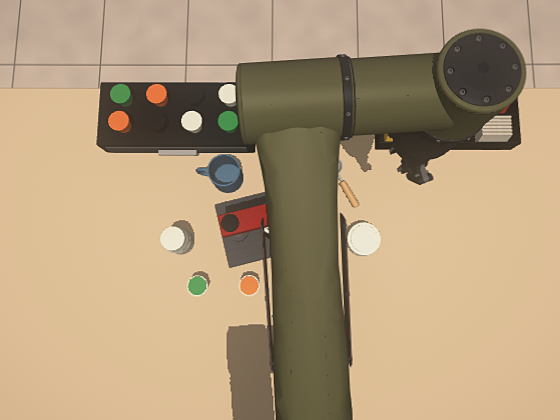

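The before/after view shows the foot on the lid at (605,210), the cup in the same place, the post at (505,57) pointing along the head, and the bystanders unmoved. The arm blocks the top view. I'll check the lever angle and rod height numerically from the scene camera.

```bash
python3 - <<'E'
from h import *
cal=cams.calibration("scene")
for uv in [(262,172.5),(266.5,170)]:
    p=onz(cal,*uv,.242); q=p[:2]-np.array([.5834,.0492]); print(np.round(p,3),np.linalg.norm(q),"clamp",np.arctan2(q[1],q[0])%(2*np.pi)-np.radians(194.3))
im,d=cams.grab_frame("scene"); k=[pix2w(cal,u,v,d[v,u]) for v in range(170,220) for u in range(290,325) if d[v,u]>.2]
k=np.array([p for p in k if np.hypot(p[0]-.576,p[1]-.0785)<.016 and p[2]>.24]); print("knob top",np.percentile(k[:,2],[50,80,95]))
print(r.state()["wrist_force"],r.state()["t"]); r.job_done()
E
```

```text
[ 0.604 -0.03   0.242] 0.08154774612304524 clamp 1.5734557421343514
[ 0.591 -0.03   0.242] 0.07981916455123982 clamp 1.4164060450804614
knob top [0.25941462 0.2602426  0.26110281]
[-0.14649137 -0.95708687  0.18454536] 14.7
the job is handed in; nothing more can be done
```

I set the height stop to the cup and handed the job in at 14.7 s. No verdict was reported.

**What I did:**
- **Opening:** I swung the orange lever open to about 0.18 rad with the post held loosely between the fingers.
- **Lowering:** I pushed the knob down with shut fingers at a steady 3 to 4 N. At lid contact the force rose to 7.5 N, and one confirming push peaked at about 10 N. I estimate 4 to 6.5 N of that reached the cup, against the 15 N limit.
- **Locking:** I swung the lever back until the force jumped to about 17 N at its end stop, then backed off and lifted clear.

**Last checks:**
- **Lever:** the scene camera put it at about 1.57 rad. That is roughly the 1.5 rad stop, within pixel error, since the start pixel read 1.42 by the same method against 1.32 from the first top-view fit.
- **Rod:** the knob top measured 0.260 m, so the foot is at 0.117 m and the lid about 105 mm above the cup's origin. This agrees with the fingertip height at contact.
- **Cup and bystanders:** the before and after scene views show the cup upright and in place. The other things in view had not moved.
- **Gripper:** it was clear, with no more than noise on the wrist force.

**Not confirmed:** the top-view check failed because the arm blocked the camera. The remaining force between foot and lid after locking could not be measured directly. I infer it from the push force and the rod's friction.

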